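Read the dot under each storage tin and sort the tins into trays

ROBOT

A 6-joint arm with a two-finger parallel gripper is mounted at the origin on the work surface. World frame = base frame: x ahead of the robot, y to its left, z up, the work surface at z = 0. Lengths are in m, angles in rad, forces in N, time in s.
With the tool pointing down it reaches from about 0.325 to 0.775 m from the base axis. Payload 9.3 kg.
Tool frame: the origin (TCP) lies on the front face of the gripper's body, between the roots of the fingers; the fingertips stand 73 mm ahead of it and the grasp point (between the pads) lies 54 mm ahead of it (robot.tcp_to_grasp is the distance from the TCP to the grasp point, in m); z points along the fingers, y is the line along which they close (so a half turn about z gives the same grasp; the last joint's range is limited). The gripper opens to 85 mm and grips with 20 to 120 N. Pads are 22 mm wide; open, the fingers measure 114 mm over their backs; the gripper's body (76 mm by 85 mm) begins 54 mm behind the grasp point. The pads swing forward as they close: fully open they stand 13 mm farther back than shut.
Start: joints at [1.144, 0.259, 0.021, 1.334, 0, 1.418], TCP at [0.149, 0.53, 0.304] pointing down, gripper open.
Joint ranges: [-3.04, 3.04], [-0.91, 1.82], [-1.04, 1.36], [-1.92, 1.95], [-1.52, 1.45], [-3.14, 3.14]. Speed limits (rad/s): [2.22, 2.22, 2.79, 3.14, 3.14, 3.14].

INTERFACE

Orientations are given as a 3x3 rotation matrix whose columns are the frame's x, y, z axes.
In Python, from workcell import status, vision, robot, boxes_of, cut_out, place_of gives the robot as it stands.
- The arm moves only by the shell command python3 -m jog 'ROWS' [FORCE]. ROWS is JSON, a list of rows, each an object with "dp": the shift along the tool's x, y, z in m, a list of three; "yaw": the turn about the tool's z in rad; "grip": the finger opening in m, from 0 to 0.0854. In form: [{"dp": [tx, ty, tz], "yaw": yaw, "grip": grip}, ...]. A call has 1 to 5 rows; each row is the pose to reach, as a shift and turn from the pose commanded when the call began, along the tool's axes at that moment; what a row does not reach only later rows make up. A row lasts 1/10 s, in which the tool goes at most 50 mm and 8.59 degrees, less where a joint would pass 70% of its speed; a pose out of reach is approached as far as the arm can. A call with a gripper value outside its range is refused whole. The fingers move at their own pace and stop on an object; FORCE is the grip in N (left out, the last holds). Time passes only in rows, so rows that repeat a pose let the fingers close. It gives the time, the measured TCP pose, the force, the opening and the grip force at its end, in the units of the state.
- status.sense(): the state, without advancing time (a new reading comes with each control period).
- vision.read_camera(name): name is "scene" or "top"; returns a dict with "color" (384x512x3 uint8, red, green, blue), "vertical_fov" (degrees; the focal length in pixels is half the picture's height over the tangent of half this angle, whatever the lens; pixels are square), "cx", "cy" (the principal point, pixels), "eye" and "orientation" of the camera in the world. Camera axes: x right, y down, z forward; pixel columns grow to the right and rows downward; lengths in m; the calibration is good to about 2 mm. A picture is of the moment at which its call begins. There is no depth.
- robot.sign_off(): hands the job in; it is judged then, once.
Trained networks look in a picture, given as the dict that the camera call returned (one of the last four; its "shot" number tells which), for a name from the list of things; names that differ only in an ending like _2 or _b are one class to them, and where a whole thing is asked for, a point or a joint stands for the part that bears it (a point fixed in the world has none). Each returns a list of dicts, best first, with "confidence" (0 to 1); they miss things now and then, are a little off and sometimes report something else, mostly with a low value. They report only what shows in the picture. A call takes as long as a camera call.
- boxes_of(target, picture): "pixel" ([column, row] in pixels, amid what is visible of it).
- cut_out(target, picture): "region" (384x512 bool, what is visible of it) and "pixel" ([column, row] in pixels, amid what is visible of it).
- place_of(target, picture): "pixel" ([column, row] in pixels: a listed point, or the origin of a listed thing).
The state is a dict: "clock": time; "joints": joint angles; "joint_velocities": joint speeds; "effort": joint torques, N m; "eef_pos": TCP position; "ee_rot": TCP orientation; "ft_force": force on the tool from outside, world axes, zero at the start; "wrist_torque": the same for the moment, N m; "grip_width": finger opening in m; "grip_force": force on a finger pad.
Only numpy, scipy, OpenCV 4.12 (cv2) and the standard library are available. Lean on these libraries where they do the work, as an engineer would, in place of code of your own. Each camera call takes 0.05 s, during which the arm holds its last target. There are 200 camera calls.

TASK

One at a time, take each of the two tins off the sloping rack and turn it over in the air so that its base, which carries a coloured dot, faces well upward, and hold it so for a moment to read the dot. Then lay that tin gently on its side in the tray of the dot's colour, with its dotted end facing away from the robot (towards the stools), and let go, before taking the next tin. Do not drop the tins or push the other things on the counter about.

Things in the scene. Friction and masses are not known exactly. Their poses are not given: they have to be found in the camera images.
- tin_a_mid (a point): Tin, white with green band and round black cap; 52 x 52 mm in section, 125 mm long (104 mm square body, then the 45 mm wide cap), 110 to 230 g. This point is its middle, 62.5 mm from either end. z runs along the tin from the dotted base to the cap, x and y square to its flat sides. It starts with a flat side on the rack's slope, cap up, base against the lip.
- tin_b_mid (a point): Other tin, the same but for its dot; 52 x 52 mm in section, 125 mm long (104 mm square body, then the 45 mm wide cap), 110 to 230 g. This point is its middle, 62.5 mm from either end. z runs along the tin from the dotted base to the cap, x and y square to its flat sides. It starts with a flat side on the rack's slope, cap up, base against the lip.
- blue_dot (a point): The blue dot, 42 mm across, on the middle of the base (the end opposite the cap) of one of the tins, which belongs in the blue tray; this point is the middle of that base. Out of sight until the tin is turned over. z points from the base to the cap.
- orange_dot (a point): The orange dot, 42 mm across, on the middle of the base (the end opposite the cap) of the other tin, which belongs in the orange tray; this point is the middle of that base. Out of sight until the tin is turned over. z points from the base to the cap.
- rack: Fixed wooden rack of slats, 236 mm wide (y), 150 mm deep (x), 110 mm high. Origin: centre of its underside; x level from the low lip to the high edge, roughly towards the robot's left; z up. Its slope rises towards +x at 35 degrees to the level. The tins lie side by side on it, 115 mm apart, long axes up the slope, no walls between. The lip stands 14 mm above the slope.
- blue_tray: Fixed shallow blue tray, 200 mm (its x) by 170 mm (its y) by 24 mm high, walls and floor 5 mm thick. Origin: centre of its underside; x points away from the robot, z up. It may stand to the left or right of the rack.
- orange_tray: Fixed shallow orange tray, the same size and axes as the blue one: 200 mm (x) by 170 mm (y) by 24 mm high, walls and floor 5 mm thick, origin at the centre of its underside, x away from the robot. It stands on the other side of the rack.
- mug: bystander: white mug, 80 mm across, 90 mm high, origin under its centre, handle towards its +y
- salt_jar: bystander: small glass jar, 56 mm across, 80 mm high, origin under its centre
- honey_jar: bystander: amber glass jar, 72 mm across, 110 mm high, origin under its centre
- bowl: bystander: blue bowl, 150 mm across, 60 mm high, origin under its centre
- spatula: bystander: spatula lying behind the rack, along its own x, origin under its centre

How it is judged:
On the way, in this order (a step that is already met when the one before it is completed fails the run):
1. a first tin is held in the air with its base turned to face upward (at least 13 degrees above level, tin's middle over 130 mm up), the other still waiting in the rack (((angle between tin_a_mid's own z axis and vertical above 1.8 rad and height (world z) of tin_a_mid above 0.13 m and contact force between the fingers and tin_a above 0.5 N and distance of tin_b_mid from where it was at the start of the episode below 0.02 m) or (angle between tin_b_mid's own z axis and vertical above 1.8 rad and height (world z) of tin_b_mid above 0.13 m and contact force between the fingers and tin_b above 0.5 N and distance of tin_a_mid from where it was at the start of the episode below 0.02 m))), for 0.3 s.
2. that tin lies on its side in the tray of its dot's colour, dotted end away from the robot, let go, the other still waiting in the rack (((x of tin_a_mid in the frame of blue_tray between -0.045 and 0.045 m and y of tin_a_mid in the frame of blue_tray between -0.06 and 0.06 m and height (world z) of tin_a_mid below 0.036 m and angle between tin_a_mid's own z axis and vertical between 1.42 and 1.72 rad and x of blue_dot in the frame of blue_tray above 0.015 m and linear speed of tin_a below 0.02 m/s and contact force between the fingers and tin_a below 0.1 N and distance of tin_b_mid from where it was at the start of the episode below 0.02 m) or (x of tin_b_mid in the frame of orange_tray between -0.045 and 0.045 m and y of tin_b_mid in the frame of orange_tray between -0.06 and 0.06 m and height (world z) of tin_b_mid below 0.036 m and angle between tin_b_mid's own z axis and vertical between 1.42 and 1.72 rad and x of orange_dot in the frame of orange_tray above 0.015 m and linear speed of tin_b below 0.02 m/s and contact force between the fingers and tin_b below 0.1 N and distance of tin_a_mid from where it was at the start of the episode below 0.02 m))), for 0.2 s.
3. the other tin is held in the air with its base turned to face upward in the same way, the first still lying in its tray (((angle between tin_a_mid's own z axis and vertical above 1.8 rad and height (world z) of tin_a_mid above 0.13 m and contact force between the fingers and tin_a above 0.5 N and x of tin_b_mid in the frame of orange_tray between -0.045 and 0.045 m and y of tin_b_mid in the frame of orange_tray between -0.06 and 0.06 m and height (world z) of tin_b_mid below 0.036 m and angle between tin_b_mid's own z axis and vertical between 1.42 and 1.72 rad and x of orange_dot in the frame of orange_tray above 0.015 m) or (angle between tin_b_mid's own z axis and vertical above 1.8 rad and height (world z) of tin_b_mid above 0.13 m and contact force between the fingers and tin_b above 0.5 N and x of tin_a_mid in the frame of blue_tray between -0.045 and 0.045 m and y of tin_a_mid in the frame of blue_tray between -0.06 and 0.06 m and height (world z) of tin_a_mid below 0.036 m and angle between tin_a_mid's own z axis and vertical between 1.42 and 1.72 rad and x of blue_dot in the frame of blue_tray above 0.015 m))), for 0.3 s.
At the end, for the whole second after the job is handed in: Each tin lies flat on its side (within 8.5 degrees) on the floor of the tray of its dot's colour, its middle within 45 mm (along) and 60 mm (across) of the tray's centre, its dotted end towards the tray's far side (dot at least 15 mm beyond the centre), let go and at rest (x of tin_a_mid in the frame of blue_tray between -0.045 and 0.045 m and y of tin_a_mid in the frame of blue_tray between -0.06 and 0.06 m and height (world z) of each of tin_a_mid, tin_b_mid below 0.036 m and angle between tin_a_mid's own z axis and vertical between 1.42 and 1.72 rad and x of blue_dot in the frame of blue_tray above 0.015 m and linear speed of each of tin_a, tin_b below 0.02 m/s and contact force between the fingers and tin_a below 0.1 N and x of tin_b_mid in the frame of orange_tray between -0.045 and 0.045 m and y of tin_b_mid in the frame of orange_tray between -0.06 and 0.06 m and angle between tin_b_mid's own z axis and vertical between 1.42 and 1.72 rad and x of orange_dot in the frame of orange_tray above 0.015 m and contact force between the fingers and tin_b below 0.1 N); the robot touches nothing.
It fails at once if a tin is dropped or thrown (faster than 0.9 m/s while the fingers do not hold it) ((linear speed of tin_a above 0.9 m/s and contact force between the fingers and tin_a below 0.1 N) or (linear speed of tin_b above 0.9 m/s and contact force between the fingers and tin_b below 0.1 N)).
It fails at once if another thing on the counter is pushed more than 30 mm or knocked over (distance of any of mug, salt_jar, honey_jar, bowl, spatula from where it was at the start of the episode above 0.03 m or angle between any of mug, salt_jar, honey_jar, bowl's own z axis and vertical above 0.5 rad).
It also fails if it takes over 58 s, if anything falls off the work surface, if the arm or the gripper's body presses on something with over 40 N, if the wrist force passes 120 N, or if a joint passes its speed limit or range.

## Working session

There is one attempt and no reset: what is moved stays moved. The work goes in short steps, Python scripts to look and compute and a shell command to move; the robot and the scene stay as the last step left them, time stands still between calls to the robot, and variables do not carry over. Pictures are saved under pics/ and viewed, at most 10 in all, crops included, and the job is handed in when it is done.

```bash
mkdir -p pics; cat > h.py <<'E'
import numpy as np, cv2
from workcell import status, vision, robot, boxes_of, cut_out, place_of
def ray(p,px):
    f=p["color"].shape[0]/2/np.tan(np.radians(p["vertical_fov"])/2)
    d=np.array(p["orientation"])@np.array([(px[0]-p["cx"])/f,(px[1]-p["cy"])/f,1.])
    return np.array(p["eye"]),d/np.linalg.norm(d)
def onz(p,px,z):
    e,d=ray(p,px); return e+d*(z-e[2])/d[2]
def tri(rs):
    A=sum(np.eye(3)-np.outer(d,d) for e,d in rs); b=sum((np.eye(3)-np.outer(d,d))@e for e,d in rs)
    x=np.linalg.solve(A,b); return x,max(np.linalg.norm(np.cross(x-e,d)) for e,d in rs)
def proj(p,X):
    f=p["color"].shape[0]/2/np.tan(np.radians(p["vertical_fov"])/2)
    c=np.array(p["orientation"]).T@(np.array(X)-p["eye"]); return [p["cx"]+f*c[0]/c[2],p["cy"]+f*c[1]/c[2]]
def save(p,n): cv2.imwrite(f"pics/{n}.png",p["color"][:,:,::-1])
E
python3 - <<'E'
from h import *
np.set_printoptions(precision=3,suppress=True)
s=status.sense(); print(s["eef_pos"],s["ee_rot"],s["grip_width"],s["clock"])
P={n:vision.read_camera(n) for n in("scene","top")}
cv2.imwrite("pics/a.png",np.vstack([np.hstack([P["scene"]["color"],P["top"]["color"]])])[:,:,::-1][::1,::1])
im=cv2.imread("pics/a.png"); cv2.imwrite("pics/a.png",cv2.resize(im,(800,300)))
for n,p in P.items():
    save(p,n); print(n,p["eye"],np.array(p["orientation"])[:,2],p["vertical_fov"],p["cx"],p["cy"])
    for t in["tin_a_mid","rack","blue_tray","orange_tray","mug","salt_jar","honey_jar","bowl","spatula"]:
        for r in place_of(t,p)[:3]:
            if r["confidence"]>.3: print(t,np.round(r["confidence"],2),np.round(r["pixel"]),onz(p,r["pixel"],.09 if 'tin' in t else 0))
E
```

```text
[0.149 0.529 0.303] [[-0.963  0.27  -0.001]
 [ 0.27   0.963 -0.001]
 [ 0.    -0.001 -1.   ]] 0.08522030487872774 0.0
scene [1.059 0.461 1.137] [-0.394 -0.354 -0.848] 42.41191988640727 252.7768947503872 193.58434286775895
tin_a_mid 0.64 [204. 194.] [ 0.654 -0.064  0.09 ]
rack 0.92 [225. 198.] [ 0.591 -0.061  0.   ]
rack 0.62 [385. 265.] [0.461 0.369 0.   ]
blue_tray 0.66 [183. 110.] [ 0.454 -0.37   0.   ]
orange_tray 0.92 [383. 265.] [0.464 0.367 0.   ]
orange_tray 0.34 [187. 268.] [0.801 0.014 0.   ]
mug 0.76 [334. 193.] [0.379 0.148 0.   ]
salt_jar 0.69 [251. 128.] [ 0.366 -0.172  0.   ]
honey_jar 0.73 [296. 337.] [0.749 0.322 0.   ]
bowl 0.57 [136. 183.] [ 0.722 -0.271  0.   ]
spatula 0.67 [184. 269.] [0.807 0.011 0.   ]
top [ 0.358 -0.009  1.182] [ 0.221  0.023 -0.975] 55.10378617626306 253.3664485287487 187.5555205536993
tin_a_mid 0.97 [288. 176.] [ 0.654 -0.083  0.09 ]
rack 0.79 [277. 195.] [ 0.61  -0.062  0.   ]
blue_tray 0.82 [373. 258.] [ 0.446 -0.386  0.   ]
orange_tray 0.7 [139. 221.] [0.468 0.369 0.   ]
mug 0.77 [202. 258.] [0.38  0.151 0.   ]
salt_jar 0.61 [302. 279.] [ 0.355 -0.169  0.   ]
honey_jar 0.9 [173. 143.] [0.745 0.308 0.   ]
honey_jar 0.44 [346. 170.] [ 0.724 -0.281  0.   ]
bowl 0.84 [347. 171.] [ 0.722 -0.284  0.   ]
spatula 0.68 [261. 138.] [0.799 0.015 0.   ]
```

View pics/scene.png

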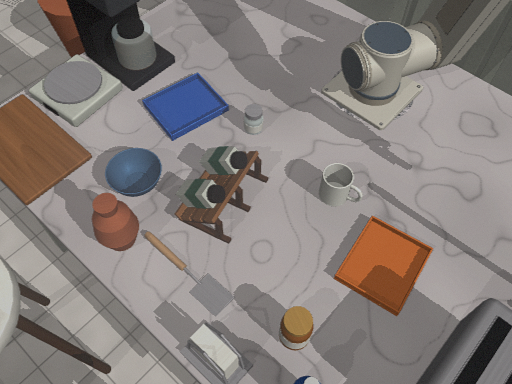

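View pics/top.png

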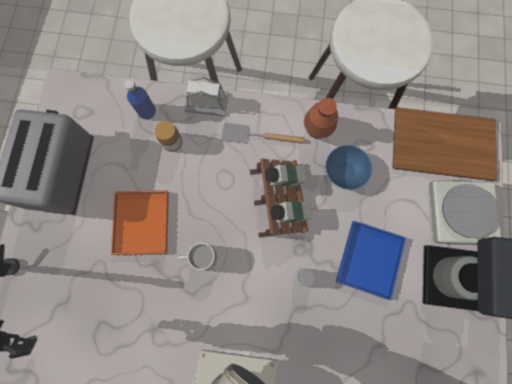

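```bash
python3 - <<'E'
from h import *
a=cv2.imread("pics/scene.png")[130:250,165:285]; b=cv2.imread("pics/top.png")[145:250,240:345]
cv2.imwrite("pics/zoom.png",np.hstack([cv2.resize(a,(400,400),interpolation=3),cv2.resize(b,(400,400),interpolation=3)]))
for n in("scene","top"):
    p=vision.read_camera(n)
    for t in("tin_a_mid","tin_b_mid"):
        for f in(place_of,boxes_of): print(n,t,f.__name__,[(np.round(r["confidence"],2),np.round(r["pixel"],1)) for r in f(t,p)[:4]])
    for t in("blue_tray","orange_tray"):
        r=cut_out(t,p)[0]; m=r["region"].astype("uint8"); print(t,r["confidence"],cv2.minAreaRect(cv2.findNonZero(m)),
          [np.round(onz(p,q,.024)[:2],3) for q in cv2.boxPoints(cv2.minAreaRect(cv2.findNonZero(m)))])
E
```

```text
scene tin_a_mid call [(np.float64(0.7), array([203.6, 196.5]))]
scene tin_a_mid call [(np.float64(0.69), array([203. , 194.3]))]
scene tin_b_mid call [(np.float64(0.81), array([226.3, 159.8]))]
scene tin_b_mid call [(np.float64(0.88), array([223.4, 158.7])), (np.float64(0.68), array([133.2, 170.9]))]Traceback (most recent call last):
  File "<stdin>", line 9, in <module>
IndexError: list index out of range
```

View pics/zoom.png

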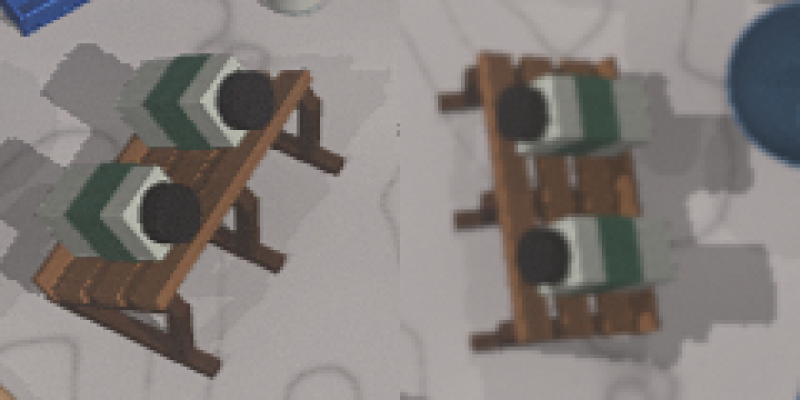

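```bash
python3 - <<'E'
from h import *
np.set_printoptions(precision=3,suppress=True)
S=vision.read_camera("scene");T=vision.read_camera("top")
sz=lambda q:(165+q[0]/3.3333-.5+.15,130+q[1]/3.3333-.35); tz=lambda q:(240+(q[0]-400)/3.81-.37,145+q[1]/3.81-.37)
for n,a,b in[("far cap",(170,213),(522,112)),("near cap",(247,100),(545,255)),("edge near",(307,72),(523,340)),("edge far",(160,303),(487,54)),("lip far",(40,280),(613,60))]:
    print(n,*tri([ray(S,sz(a)),ray(T,tz(b))]))
print("far mid",*tri([ray(S,(203.6,195.5)),ray(T,(288,176))]))
for t in("tin_a_mid","tin_b_mid"):
    for f in(place_of,boxes_of): print(t,[(np.round(r["confidence"],2),np.round(r["pixel"],1)) for r in f(t,T)[:4]])
for t in("blue_tray","orange_tray"):
  for p in(S,T):
    for r in cut_out(t,p)[:1]:
        q=cv2.boxPoints(cv2.minAreaRect(cv2.findNonZero(r["region"].astype("uint8")))); w=np.array([onz(p,x,.02)[:2] for x in q]); print(t,r["confidence"],w.mean(0),w.ravel())
E
```

```text
far cap [ 0.646 -0.032  0.118] 0.0011293630859842078
near cap [ 0.535 -0.061  0.118] 0.002370974300982791
edge near [ 0.472 -0.054  0.097] 0.0005474070925908549
edge far [0.697 0.003 0.093] 0.0031699788064229093
lip far [ 0.724 -0.104  0.034] 0.0026125486031276335
far mid [ 0.655 -0.079  0.071] 0.007716319342285695
tin_a_mid [(np.float64(0.83), array([285.7, 175. ]))]
tin_a_mid [(np.float64(0.9), array([286.1, 178.1]))]
tin_b_mid [(np.float64(0.85), array([290.3, 215.7])), (np.float64(0.47), array([138.2, 221.4]))]
tin_b_mid [(np.float64(0.96), array([292.8, 215. ]))]
blue_tray 0.58 [ 0.442 -0.373] [ 0.354 -0.264  0.557 -0.306  0.528 -0.486  0.328 -0.437]
orange_tray 0.64 [0.471 0.363] [0.594 0.301 0.38  0.255 0.351 0.433 0.559 0.464]
orange_tray 0.82 [0.467 0.361] [0.555 0.473 0.579 0.288 0.378 0.252 0.355 0.43 ]
```

```bash
python3 -m jog '[{"dp":[-0.185,-0.168,0],"yaw":0,"grip":0.085},{"dp":[-0.185,-0.168,0],"yaw":0,"grip":0.085},{"dp":[-0.185,-0.168,0],"yaw":0,"grip":0.085},{"dp":[-0.185,-0.168,0],"yaw":0,"grip":0.085},{"dp":[-0.185,-0.168,0],"yaw":0,"grip":0.085}]' 30
python3 -m jog '[{"dp":[-0.185,-0.168,0],"yaw":0,"grip":0.085},{"dp":[-0.185,-0.168,0],"yaw":0,"grip":0.085},{"dp":[-0.185,-0.168,0],"yaw":0,"grip":0.085},{"dp":[-0.185,-0.168,0],"yaw":0,"grip":0.085},{"dp":[-0.185,-0.168,0],"yaw":0,"grip":0.085}]'
python3 -m jog '[{"dp":[-0.184,-0.168,0],"yaw":0,"grip":0.085},{"dp":[-0.184,-0.168,0],"yaw":0,"grip":0.085},{"dp":[-0.184,-0.168,0],"yaw":0,"grip":0.085},{"dp":[-0.184,-0.168,0],"yaw":0,"grip":0.085},{"dp":[-0.184,-0.168,0],"yaw":0,"grip":0.085}]'
python3 -m jog '[{"dp":[0,0,0],"yaw":0.15,"grip":0.085},{"dp":[0,0,0],"yaw":0.3,"grip":0.085},{"dp":[0,0,0],"yaw":0.45,"grip":0.085},{"dp":[0,0,0],"yaw":0.6,"grip":0.085},{"dp":[0,0,0],"yaw":0.75,"grip":0.085}]'
python3 -m jog '[{"dp":[0,0,0],"yaw":0.15,"grip":0.085},{"dp":[0,0,0],"yaw":0.297,"grip":0.085},{"dp":[0,0,0],"yaw":0.297,"grip":0.085}]'
```

```text
clock: 2.3
eef_pos: [0.2818, 0.316, 0.304]
ee_rot: [[-0.963, 0.27, 0.001], [0.27, 0.963, 0.0], [-0.0, 0.0, -1.0]]
ft_force: [1.4, 0.1, 0.1]
grip_width: 0.0853
grip_force: 0.0
clock: 2.8
eef_pos: [0.4147, 0.104, 0.3042]
ee_rot: [[-0.963, 0.271, 0.001], [0.271, 0.963, 0.0], [-0.001, 0.0, -1.0]]
ft_force: [1.2, 1.0, 1.1]
grip_width: 0.085
grip_force: 0.0
clock: 3.3
eef_pos: [0.5466, -0.1077, 0.304]
ee_rot: [[-0.963, 0.271, 0.0], [0.271, 0.963, -0.0], [-0.0, 0.0, -1.0]]
ft_force: [0.6, -0.0, 1.2]
grip_width: 0.0851
grip_force: 0.0
clock: 3.8
eef_pos: [0.5458, -0.1056, 0.3038]
ee_rot: [[-0.515, 0.857, -0.0], [0.857, 0.515, 0.0], [0.0, -0.0, -1.0]]
ft_force: [-0.6, 0.8, 0.1]
grip_width: 0.0853
grip_force: 0.0
clock: 4.1
eef_pos: [0.5458, -0.1055, 0.3039]
ee_rot: [[-0.245, 0.969, -0.0], [0.969, 0.245, 0.0], [0.0, -0.0, -1.0]]
ft_force: [-0.4, 0.1, -0.2]
grip_width: 0.0852
grip_force: 0.0
```

```bash
python3 -m jog '[{"dp":[0,0,0.05],"yaw":0,"grip":0.085},{"dp":[0,0,0.1],"yaw":0,"grip":0.085},{"dp":[0,0,0.1],"yaw":0,"grip":0.085}]' | tail -3
python3 - <<'E'
from h import *
S=vision.read_camera("scene")["color"][110:230,165:285,::-1];T=vision.read_camera("top")["color"][145:250,240:345,::-1]
cv2.imwrite("pics/b.png",np.hstack([cv2.resize(S,(400,400),interpolation=3),cv2.resize(T,(400,400),interpolation=3)]))
E
```

```text
ft_force: [0.3, -0.1, -0.1]
grip_width: 0.0851
grip_force: 0.0
```

View pics/b.png

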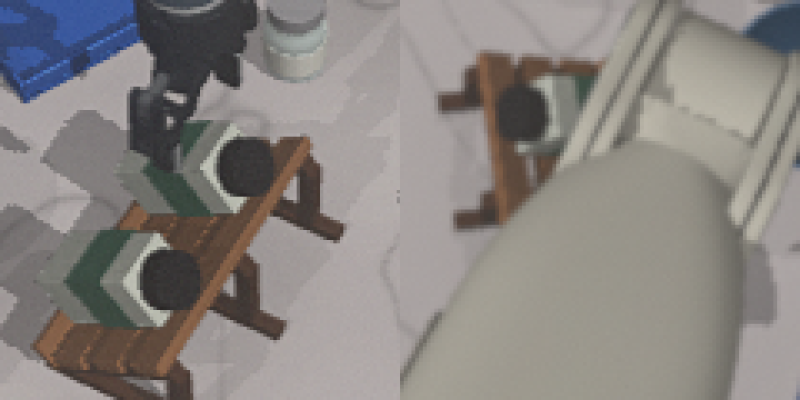

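```bash
python3 -m jog '[{"dp":[0.002,0,0.025],"yaw":0,"grip":0.085},{"dp":[0.002,0,0.053],"yaw":0,"grip":0.085},{"dp":[0.002,0,0.053],"yaw":0,"grip":0.085}]' 30
python3 -m jog '[{"dp":[0,0,0],"yaw":0,"grip":0.04},{"dp":[0,0,0],"yaw":0,"grip":0.04},{"dp":[0,0,0],"yaw":0,"grip":0.04},{"dp":[0,0,0],"yaw":0,"grip":0.04},{"dp":[0,0,0],"yaw":0,"grip":0.04}]'
```

```text
clock: 4.8
eef_pos: [0.5455, -0.1036, 0.1511]
ee_rot: [[-0.249, 0.969, -0.001], [0.969, 0.249, 0.0], [0.0, -0.001, -1.0]]
ft_force: [-0.2, -0.5, 0.2]
grip_width: 0.0849
grip_force: 0.0
clock: 5.3
eef_pos: [0.5465, -0.104, 0.1534]
ee_rot: [[-0.248, 0.969, 0.004], [0.969, 0.248, -0.001], [-0.002, 0.004, -1.0]]
ft_force: [1.3, -0.4, 7.5]
grip_width: 0.0519
grip_force: 30.0
```

```bash
python3 -m jog '[{"dp":[0,0,-0.03],"yaw":0,"grip":0.04},{"dp":[0,0,-0.06],"yaw":0,"grip":0.04},{"dp":[0,0,-0.095],"yaw":0,"grip":0.04},{"dp":[0.04,0,-0.095],"yaw":0,"grip":0.04},{"dp":[0.08,0,-0.095],"yaw":0,"grip":0.04}]' 
python3 -m jog '[{"dp":[0.016,0,0],"yaw":0,"grip":0.04},{"dp":[0.016,0,0],"yaw":0,"grip":0.04}]' 
python3 - <<'E'
from h import *
S=vision.read_camera("scene")["color"][90:210,185:305,::-1];T=vision.read_camera("top")["color"][145:250,220:325,::-1]
cv2.imwrite("pics/c.png",np.hstack([cv2.resize(S,(400,400),interpolation=3),cv2.resize(T,(400,400),interpolation=3)]))
E
```

```text
clock: 5.8
eef_pos: [0.5259, -0.0261, 0.248]
ee_rot: [[-0.245, 0.969, 0.003], [0.969, 0.245, -0.001], [-0.001, 0.003, -1.0]]
ft_force: [-0.2, 0.4, -2.4]
grip_width: 0.0519
grip_force: 32.6
clock: 6.0
eef_pos: [0.5211, -0.0088, 0.2471]
ee_rot: [[-0.25, 0.968, 0.001], [0.968, 0.25, -0.0], [-0.0, 0.001, -1.0]]
ft_force: [0.7, -0.4, -2.5]
grip_width: 0.052
grip_force: 32.7
```

View pics/c.png

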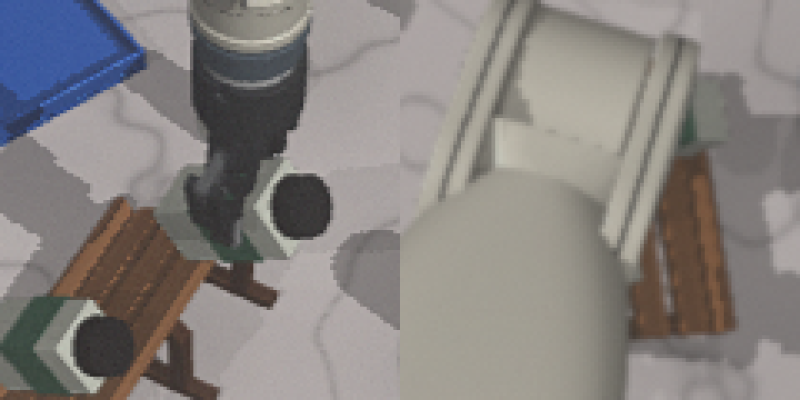

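```bash
python3 -m jog '[{"dp":[0,0,0.015],"yaw":0,"grip":0.04},{"dp":[0,0,0.03],"yaw":0,"grip":0.04},{"dp":[0.012,0,0.037],"yaw":0,"grip":0.04},{"dp":[0.02,0,0.043],"yaw":0,"grip":0.04},{"dp":[0.027,0,0.05],"yaw":0,"grip":0.04}]' 22
python3 -m jog '[{"dp":[0.005,0,0.008],"yaw":0,"grip":0.04},{"dp":[0.009,0,0.016],"yaw":0,"grip":0.04},{"dp":[0.012,0,0.024],"yaw":0,"grip":0.04},{"dp":[0.015,0,0.032],"yaw":0,"grip":0.04},{"dp":[0.015,0,0.038],"yaw":0,"grip":0.04}]' 
python3 - <<'E'
from h import *
S=vision.read_camera("scene");T=vision.read_camera("top")
A=S["color"][90:210,185:305,::-1];B=T["color"][145:250,220:325,::-1]
cv2.imwrite("pics/d.png",np.hstack([cv2.resize(A,(400,400),interpolation=3),cv2.resize(B,(400,400),interpolation=3)]))
for p in(S,T):
  for t in("blue_dot","orange_dot"): print(t,[(r["confidence"],r["pixel"]) for r in place_of(t,p)])
E
```

```text
clock: 6.6
eef_pos: [0.5151, 0.0157, 0.1961]
ee_rot: [[-0.247, 0.969, 0.001], [0.969, 0.247, -0.001], [-0.001, 0.001, -1.0]]
ft_force: [1.4, -3.5, 1.5]
grip_width: 0.0516
grip_force: 25.8
clock: 7.1
eef_pos: [0.511, 0.031, 0.1572]
ee_rot: [[-0.248, 0.969, -0.0], [0.969, 0.248, 0.001], [0.002, 0.0, -1.0]]
ft_force: [-0.6, 6.3, 4.4]
grip_width: 0.0514
grip_force: 28.1
blue_dot [(0.57, [187.9, 190.9]), (0.25, [335.0, 195.6])]
orange_dot [(0.76, [247.8, 160.5])]
blue_dot [(0.92, [295.6, 172.1])]
orange_dot [(0.74, [267.4, 213.0])]
```

View pics/d.png

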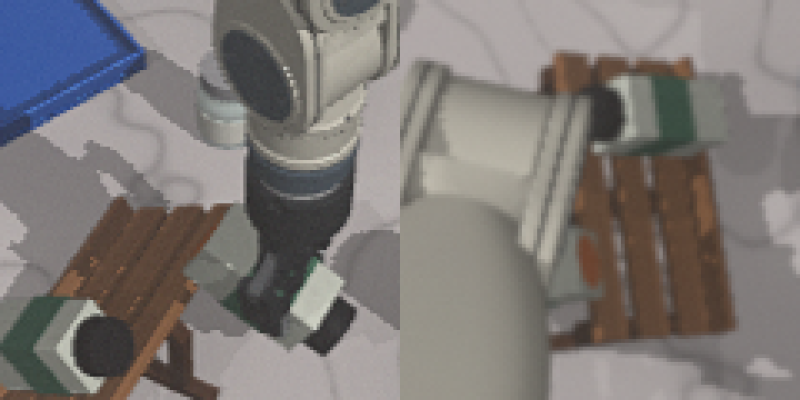

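```bash
python3 -m jog '[{"dp":[0.01,0,-0.01],"yaw":0,"grip":0.04},{"dp":[0.02,0,-0.05],"yaw":0,"grip":0.04},{"dp":[0.02,0,-0.09],"yaw":0,"grip":0.04},{"dp":[0.02,0,-0.13],"yaw":0,"grip":0.04},{"dp":[0.02,0,-0.13],"yaw":0,"grip":0.04}]' 50
python3 -m jog '[{"dp":[0,0,0],"yaw":0,"grip":0.04},{"dp":[0,0,0],"yaw":0,"grip":0.04},{"dp":[0,0,0],"yaw":0,"grip":0.04},{"dp":[0,0,0],"yaw":0,"grip":0.04}]' 
python3 - <<'E'
from h import *
np.set_printoptions(precision=3,suppress=True)
S=vision.read_camera("scene");T=vision.read_camera("top")
A=S["color"][90:210,185:305,::-1];B=T["color"][145:250,220:325,::-1]
cv2.imwrite("pics/e.png",np.hstack([cv2.resize(A,(400,400),interpolation=3),cv2.resize(B,(400,400),interpolation=3)]))
s=status.sense();print(s["eef_pos"])
u=np.array([-.248,.969,0]);P=s["eef_pos"]-np.array([0,0,.054])
for th in(-15,-25,-35):
  c,sn=np.cos(np.radians(th)),np.sin(np.radians(th)); a=u*c+[0,0,sn]; n=np.array([0,0,1])*c-u*sn
  base=P-a*.070-n*.0106; cap=P+a*.055-n*.0106; print(th,"base S,T",proj(S,base),proj(T,base),"cap",proj(S,cap))
for t in("orange_dot",): print(t,[(r["confidence"],r["pixel"]) for p in(S,T) for r in place_of(t,p)])
E
```

```text
clock: 7.9
eef_pos: [0.5073, 0.0499, 0.2936]
ee_rot: [[-0.248, 0.969, 0.009], [0.969, 0.248, -0.001], [-0.003, 0.008, -1.0]]
ft_force: [0.0, 0.5, -2.5]
grip_width: 0.0515
grip_force: 58.9
clock: 8.3
eef_pos: [0.5059, 0.0495, 0.2868]
ee_rot: [[-0.247, 0.969, -0.002], [0.969, 0.247, 0.0], [0.001, -0.002, -1.0]]
ft_force: [-0.3, -0.1, -1.6]
grip_width: 0.0516
grip_force: 58.9
[0.506 0.049 0.287]
-15 base S,T [np.float64(253.7422895846583), np.float64(135.22315432313192)] [np.float64(263.31985978140665), np.float64(206.82092455138874)] cap [np.float64(299.9377767273452), np.float64(163.69711049441432)]
-25 base S,T [np.float64(254.72542700312536), np.float64(132.28378032690958)] [np.float64(262.52493309174963), np.float64(206.12654513437388)] cap [np.float64(297.6645071713204), np.float64(164.9587539633816)]
-35 base S,T [np.float64(256.5307844628176), np.float64(129.79764145909417)] [np.float64(260.8937498085242), np.float64(205.55542972627418)] cap [np.float64(294.92444821712184), np.float64(165.72551017847388)]
orange_dot [(0.94, [253.0, 129.7]), (0.58, [263.3, 207.7])]
```

View pics/e.png

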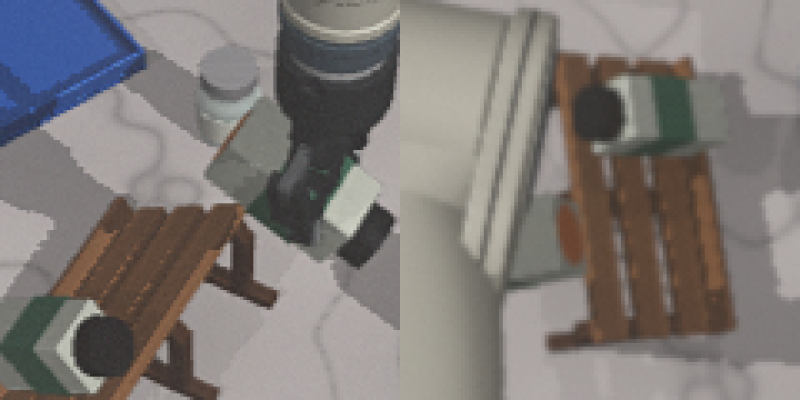

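```bash
python3 -m jog '[{"dp":[0.04,0.004,0],"yaw":0,"grip":0.04},{"dp":[0.08,0.008,0],"yaw":0,"grip":0.04},{"dp":[0.12,0.012,0],"yaw":0,"grip":0.04},{"dp":[0.16,0.016,0],"yaw":0,"grip":0.04},{"dp":[0.2,0.02,0],"yaw":0,"grip":0.04}]' >/dev/null
python3 -m jog '[{"dp":[0.04,0.004,0],"yaw":0,"grip":0.04},{"dp":[0.08,0.008,0],"yaw":0,"grip":0.04},{"dp":[0.115,0.013,0],"yaw":0,"grip":0.04},{"dp":[0.115,0.013,0],"yaw":0,"grip":0.04}]' >/dev/null
python3 -m jog '[{"dp":[0,0,0],"yaw":-0.14,"grip":0.04},{"dp":[0,0,0],"yaw":-0.28,"grip":0.04},{"dp":[0,0,0],"yaw":-0.42,"grip":0.04},{"dp":[0,0,0],"yaw":-0.56,"grip":0.04},{"dp":[0,0,0],"yaw":-0.7,"grip":0.04}]' >/dev/null
python3 -m jog '[{"dp":[0,0,0],"yaw":-0.14,"grip":0.04},{"dp":[0,0,0],"yaw":-0.28,"grip":0.04},{"dp":[0,0,0],"yaw":-0.42,"grip":0.04},{"dp":[0,0,0],"yaw":-0.56,"grip":0.04},{"dp":[0,0,0],"yaw":-0.7,"grip":0.04}]' >/dev/null
python3 -m jog '[{"dp":[0,0,0],"yaw":-0.11,"grip":0.04},{"dp":[0,0,0],"yaw":-0.11,"grip":0.04},{"dp":[0,0,0],"yaw":-0.11,"grip":0.04}]'
```

```text
clock: 10.7
eef_pos: [0.4604, 0.3626, 0.2878]
ee_rot: [[-0.983, -0.185, -0.0], [-0.185, 0.983, -0.0], [0.0, -0.0, -1.0]]
ft_force: [-0.1, -0.1, -1.9]
grip_width: 0.0518
grip_force: 58.4
```

```bash
python3 -m jog '[{"dp":[0,0,0.04],"yaw":0,"grip":0.04},{"dp":[0,0,0.08],"yaw":0,"grip":0.04},{"dp":[0,0,0.12],"yaw":0,"grip":0.04},{"dp":[0,0,0.15],"yaw":0,"grip":0.04},{"dp":[0,0,0.165],"yaw":0,"grip":0.04}]' 30
python3 -m jog '[{"dp":[0,0,0.005],"yaw":0,"grip":0.04},{"dp":[0,0,0.01],"yaw":0,"grip":0.04},{"dp":[0,0,0.015],"yaw":0,"grip":0.04},{"dp":[0,0,0.02],"yaw":0,"grip":0.04},{"dp":[0,0,0.02],"yaw":0,"grip":0.04}]' 22
```

```text
clock: 11.2
eef_pos: [0.4592, 0.3621, 0.1199]
ee_rot: [[-0.983, -0.185, -0.003], [-0.185, 0.983, -0.002], [0.004, -0.001, -1.0]]
ft_force: [0.5, 0.3, -1.3]
grip_width: 0.0517
grip_force: 58.6
clock: 11.7
eef_pos: [0.4617, 0.3634, 0.1047]
ee_rot: [[-0.982, -0.187, 0.004], [-0.187, 0.982, 0.002], [-0.005, 0.001, -1.0]]
ft_force: [2.2, -0.8, 6.4]
grip_width: 0.0511
grip_force: 60.0
```

```bash
python3 -m jog '[{"dp":[0,0,0.003],"yaw":0,"grip":0.04},{"dp":[0,0,0.006],"yaw":0,"grip":0.04},{"dp":[0,0,0.009],"yaw":0,"grip":0.04},{"dp":[0,0,0.009],"yaw":0,"grip":0.04}]' 22
python3 - <<'E'
from h import *
S=vision.read_camera("scene")
A=S["color"][180:330,310:460,::-1]
cv2.imwrite("pics/f.png",cv2.resize(A,(450,450),interpolation=3))
E
```

```text
clock: 12.1
eef_pos: [0.4659, 0.3643, 0.0994]
ee_rot: [[-0.982, -0.186, 0.015], [-0.186, 0.982, 0.005], [-0.016, 0.002, -1.0]]
ft_force: [11.7, -4.1, 25.9]
grip_width: 0.0516
grip_force: 63.1
```

View pics/f.png

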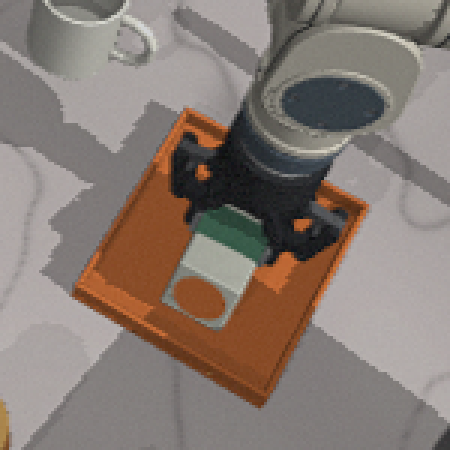

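```bash
python3 -m jog '[{"dp":[0,0,-0.003],"yaw":0,"grip":0.051},{"dp":[0,0,-0.003],"yaw":0,"grip":0.052},{"dp":[0,0,-0.003],"yaw":0,"grip":0.0525},{"dp":[0,0,-0.003],"yaw":0,"grip":0.053},{"dp":[0,0,-0.003],"yaw":0,"grip":0.055}]' 20
python3 -m jog '[{"dp":[0,0,0],"yaw":0,"grip":0.06},{"dp":[0,0,0],"yaw":0,"grip":0.07},{"dp":[0,0,0],"yaw":0,"grip":0.075},{"dp":[0,0,0],"yaw":0,"grip":0.075},{"dp":[0,0,0],"yaw":0,"grip":0.075}]'
python3 -m jog '[{"dp":[0,0,-0.02],"yaw":0,"grip":0.075},{"dp":[0,0,-0.06],"yaw":0,"grip":0.075},{"dp":[0,0,-0.11],"yaw":0,"grip":0.075},{"dp":[0,0,-0.16],"yaw":0,"grip":0.075},{"dp":[0,0,-0.2],"yaw":0,"grip":0.075}]'
```

```text
clock: 12.65
eef_pos: [0.4599, 0.3628, 0.0965]
ee_rot: [[-0.982, -0.188, -0.001], [-0.188, 0.982, -0.0], [0.001, -0.0, -1.0]]
ft_force: [0.2, -0.2, -0.6]
grip_width: 0.0553
grip_force: 0.0
clock: 13.15
eef_pos: [0.4603, 0.3629, 0.0969]
ee_rot: [[-0.982, -0.188, -0.0], [-0.188, 0.982, 0.0], [0.0, 0.0, -1.0]]
ft_force: [0.7, 0.3, -0.0]
grip_width: 0.0751
grip_force: 0.0
clock: 13.65
eef_pos: [0.4601, 0.3628, 0.3]
ee_rot: [[-0.982, -0.188, 0.002], [-0.188, 0.982, 0.001], [-0.002, 0.001, -1.0]]
ft_force: [1.0, 0.4, 0.3]
grip_width: 0.0752
grip_force: 0.0
```

```bash
python3 -m jog '[{"dp":[-0.011,-0.047,0],"yaw":0,"grip":0.085},{"dp":[-0.022,-0.094,0],"yaw":0,"grip":0.085},{"dp":[-0.033,-0.14,0],"yaw":0,"grip":0.085},{"dp":[-0.044,-0.187,0],"yaw":0,"grip":0.085},{"dp":[-0.055,-0.234,0],"yaw":0,"grip":0.085}]' >/dev/null
python3 -m jog '[{"dp":[-0.011,-0.047,0],"yaw":0,"grip":0.085},{"dp":[-0.022,-0.094,0],"yaw":0,"grip":0.085},{"dp":[-0.033,-0.14,0],"yaw":0,"grip":0.085},{"dp":[-0.044,-0.187,0],"yaw":0,"grip":0.085},{"dp":[-0.056,-0.233,0],"yaw":0,"grip":0.085}]' >/dev/null
python3 -m jog '[{"dp":[0,0,0],"yaw":0.14,"grip":0.085},{"dp":[0,0,0],"yaw":0.28,"grip":0.085},{"dp":[0,0,0],"yaw":0.42,"grip":0.085},{"dp":[0,0,0],"yaw":0.56,"grip":0.085},{"dp":[0,0,0],"yaw":0.7,"grip":0.085}]' >/dev/null
python3 -m jog '[{"dp":[0,0,0],"yaw":0.14,"grip":0.085},{"dp":[0,0,0],"yaw":0.28,"grip":0.085},{"dp":[0,0,0],"yaw":0.42,"grip":0.085},{"dp":[0,0,0],"yaw":0.56,"grip":0.085},{"dp":[0,0,0],"yaw":0.7,"grip":0.085}]' >/dev/null
python3 -m jog '[{"dp":[0,0,0],"yaw":0.11,"grip":0.085},{"dp":[0,0,0],"yaw":0.11,"grip":0.085},{"dp":[0,0,0.05],"yaw":0.11,"grip":0.085},{"dp":[0,0,0.1],"yaw":0.11,"grip":0.085},{"dp":[0,0,0.1],"yaw":0.11,"grip":0.085}]'
python3 - <<'E'
from h import *
S=vision.read_camera("scene");T=vision.read_camera("top")
A=S["color"][120:240,165:285,::-1];B=S["color"][200:320,330:450,::-1]
cv2.imwrite("pics/g.png",np.hstack([cv2.resize(A,(400,400),interpolation=3),cv2.resize(B,(400,400),interpolation=3)]))
for r in place_of("orange_dot",S)[:1]: print(r,onz(S,r["pixel"],.031))
for p in(S,T):
  for r in place_of("tin_b_mid",p)[:2]: print(r,onz(p,r["pixel"],.031))
E
```

```text
clock: 16.15
eef_pos: [0.6541, -0.0742, 0.1903]
ee_rot: [[-0.25, 0.968, -0.012], [0.968, 0.25, 0.003], [0.006, -0.01, -1.0]]
ft_force: [-1.5, 1.0, -0.6]
grip_width: 0.0851
grip_force: 0.0
{'pixel': [373.2, 283.4], 'confidence': 0.96} [0.5358547 0.3786071 0.031    ]
{'pixel': [383.9, 263.3], 'confidence': 0.61} [0.47561176 0.36775581 0.031     ]
{'pixel': [139.9, 219.6], 'confidence': 0.97} [0.47102372 0.3587526  0.031     ]
```

View pics/g.png

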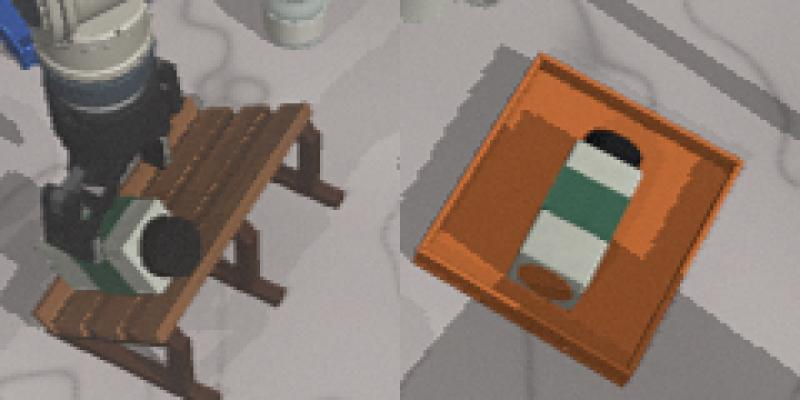

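```bash
python3 -m jog '[{"dp":[0,0,0.02],"yaw":0,"grip":0.085},{"dp":[0,0,0.045],"yaw":0,"grip":0.085},{"dp":[0,0,0.045],"yaw":0,"grip":0.085}]' 30
python3 -m jog '[{"dp":[0,0,0],"yaw":0,"grip":0.04},{"dp":[0,0,0],"yaw":0,"grip":0.04},{"dp":[0,0,0],"yaw":0,"grip":0.04},{"dp":[0,0,0],"yaw":0,"grip":0.04},{"dp":[0,0,0],"yaw":0,"grip":0.04}]'
python3 -m jog '[{"dp":[0,0,-0.03],"yaw":0,"grip":0.04},{"dp":[0,0,-0.06],"yaw":0,"grip":0.04},{"dp":[0,0,-0.095],"yaw":0,"grip":0.04},{"dp":[0.04,0,-0.095],"yaw":0,"grip":0.04},{"dp":[0.08,0,-0.095],"yaw":0,"grip":0.04}]' 
python3 -m jog '[{"dp":[0.016,0,0],"yaw":0,"grip":0.04},{"dp":[0.016,0,0],"yaw":0,"grip":0.04}]'
```

```text
clock: 16.7
eef_pos: [0.6568, -0.0748, 0.1512]
ee_rot: [[-0.248, 0.969, -0.002], [0.969, 0.248, 0.0], [0.001, -0.001, -1.0]]
ft_force: [-0.0, 0.2, -0.7]
grip_width: 0.0848
grip_force: 0.0
clock: 17.2
eef_pos: [0.658, -0.0751, 0.1541]
ee_rot: [[-0.248, 0.969, 0.004], [0.969, 0.248, -0.001], [-0.002, 0.003, -1.0]]
ft_force: [1.2, -0.2, 6.9]
grip_width: 0.0519
grip_force: 30.9
clock: 17.7
eef_pos: [0.6376, 0.0025, 0.2488]
ee_rot: [[-0.245, 0.969, 0.003], [0.969, 0.245, -0.0], [-0.001, 0.003, -1.0]]
ft_force: [1.1, 0.6, -2.3]
grip_width: 0.0518
grip_force: 32.3
clock: 17.9
eef_pos: [0.6328, 0.0202, 0.2478]
ee_rot: [[-0.25, 0.968, 0.001], [0.968, 0.25, 0.0], [-0.0, 0.001, -1.0]]
ft_force: [1.2, -0.7, -2.8]
grip_width: 0.0518
grip_force: 32.3
```

Identical situation; repeat the pivot over the rack's edge, then lift with only a moderate grip.

```bash
python3 -m jog '[{"dp":[0,0,0.015],"yaw":0,"grip":0.04},{"dp":[0,0,0.03],"yaw":0,"grip":0.04},{"dp":[0.012,0,0.037],"yaw":0,"grip":0.04},{"dp":[0.02,0,0.043],"yaw":0,"grip":0.04},{"dp":[0.027,0,0.05],"yaw":0,"grip":0.04}]' 22
python3 -m jog '[{"dp":[0.005,0,0.008],"yaw":0,"grip":0.04},{"dp":[0.009,0,0.016],"yaw":0,"grip":0.04},{"dp":[0.012,0,0.024],"yaw":0,"grip":0.04},{"dp":[0.015,0,0.032],"yaw":0,"grip":0.04},{"dp":[0.015,0,0.038],"yaw":0,"grip":0.04}]'
python3 -m jog '[{"dp":[0.01,0,-0.01],"yaw":0,"grip":0.04},{"dp":[0.02,0,-0.05],"yaw":0,"grip":0.04},{"dp":[0.02,0,-0.09],"yaw":0,"grip":0.04},{"dp":[0.02,0,-0.13],"yaw":0,"grip":0.04},{"dp":[0.02,0,-0.13],"yaw":0,"grip":0.04}]' 35
python3 -m jog '[{"dp":[0,0,0],"yaw":0,"grip":0.04},{"dp":[0,0,0],"yaw":0,"grip":0.04},{"dp":[0,0,0],"yaw":0,"grip":0.04},{"dp":[0,0,0],"yaw":0,"grip":0.04}]' 
python3 - <<'E'
from h import *
S=vision.read_camera("scene");T=vision.read_camera("top")
A=S["color"][115:235,165:285,::-1];B=T["color"][125:230,220:325,::-1]
cv2.imwrite("pics/i.png",np.hstack([cv2.resize(A,(400,400),interpolation=3),cv2.resize(B,(400,400),interpolation=3)]))
print([(r["confidence"],r["pixel"]) for p in(S,T) for r in place_of("blue_dot",p)])
E
```

```text
clock: 18.4
eef_pos: [0.6268, 0.0444, 0.1972]
ee_rot: [[-0.247, 0.969, 0.001], [0.969, 0.247, -0.001], [-0.001, 0.001, -1.0]]
ft_force: [1.1, -2.9, 2.4]
grip_width: 0.0517
grip_force: 27.0
clock: 18.9
eef_pos: [0.6227, 0.06, 0.1583]
ee_rot: [[-0.249, 0.969, -0.0], [0.969, 0.249, 0.002], [0.002, 0.0, -1.0]]
ft_force: [-1.7, 6.4, 5.3]
grip_width: 0.0516
grip_force: 29.9
clock: 19.4
eef_pos: [0.6189, 0.0788, 0.2951]
ee_rot: [[-0.248, 0.969, 0.009], [0.969, 0.248, 0.0], [-0.002, 0.008, -1.0]]
ft_force: [0.6, -0.7, -2.6]
grip_width: 0.0511
grip_force: 37.8
clock: 19.8
eef_pos: [0.6177, 0.0782, 0.2876]
ee_rot: [[-0.247, 0.969, -0.002], [0.969, 0.247, 0.0], [0.001, -0.002, -1.0]]
ft_force: [0.2, -0.1, -1.5]
grip_width: 0.0517
grip_force: 37.8
[(0.57, [373.1, 285.8]), (0.55, [229.4, 167.6]), (0.82, [257.2, 162.6]), (0.49, [307.0, 275.9])]
```

View pics/i.png

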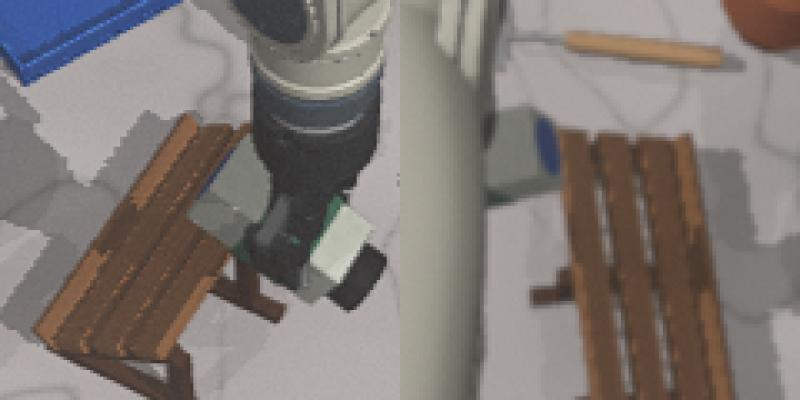

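```bash
python3 -m jog '[{"dp":[-0.033,-0.024,0],"yaw":0,"grip":0.04},{"dp":[-0.066,-0.048,0],"yaw":0,"grip":0.04},{"dp":[-0.098,-0.072,0],"yaw":0,"grip":0.04},{"dp":[-0.131,-0.096,0],"yaw":0,"grip":0.04},{"dp":[-0.164,-0.12,0],"yaw":0,"grip":0.04}]' >/dev/null
python3 -m jog '[{"dp":[-0.033,-0.024,0],"yaw":0,"grip":0.04},{"dp":[-0.066,-0.048,0],"yaw":0,"grip":0.04},{"dp":[-0.098,-0.072,0],"yaw":0,"grip":0.04},{"dp":[-0.131,-0.096,0],"yaw":0,"grip":0.04},{"dp":[-0.164,-0.12,0],"yaw":0,"grip":0.04}]' >/dev/null
python3 -m jog '[{"dp":[-0.033,-0.024,0],"yaw":0,"grip":0.04},{"dp":[-0.065,-0.0475,0],"yaw":0,"grip":0.04},{"dp":[-0.065,-0.0475,0],"yaw":0,"grip":0.04}]' >/dev/null
python3 -m jog '[{"dp":[0,0,0],"yaw":-0.14,"grip":0.04},{"dp":[0,0,0],"yaw":-0.28,"grip":0.04},{"dp":[0,0,0],"yaw":-0.42,"grip":0.04},{"dp":[0,0,0],"yaw":-0.56,"grip":0.04},{"dp":[0,0,0],"yaw":-0.7,"grip":0.04}]' >/dev/null
python3 -m jog '[{"dp":[0,0,0],"yaw":-0.14,"grip":0.04},{"dp":[0,0,0],"yaw":-0.28,"grip":0.04},{"dp":[0,0,0],"yaw":-0.394,"grip":0.04},{"dp":[0,0,0],"yaw":-0.394,"grip":0.04},{"dp":[0,0,0],"yaw":-0.394,"grip":0.04}]'
python3 - <<'E'
from h import *
for n in("scene","top"):
  p=vision.read_camera(n)
  for r in place_of("blue_tray",p)[:1]: print(r,onz(p,r["pixel"],0))
  for r in place_of("orange_dot",p)[:1]: print(r,onz(p,r["pixel"],.031))
E
```

```text
clock: 22.3
eef_pos: [0.4368, -0.3734, 0.2889]
ee_rot: [[-0.974, 0.228, -0.0], [0.228, 0.974, 0.0], [0.0, 0.0, -1.0]]
ft_force: [0.0, 0.0, -1.6]
grip_width: 0.0517
grip_force: 37.7
{'pixel': [186.8, 106.5], 'confidence': 0.61} [ 0.4356471  -0.37235446  0.        ]
{'pixel': [372.7, 283.0], 'confidence': 0.74} [0.5358302  0.37714961 0.031     ]
{'pixel': [372.6, 259.9], 'confidence': 0.78} [ 0.44117978 -0.38398639  0.        ]
{'pixel': [138.9, 199.2], 'confidence': 0.89} [0.53477227 0.37455133 0.031     ]
```

```bash
python3 -m jog '[{"dp":[0,0,0.04],"yaw":0,"grip":0.04},{"dp":[0,0,0.08],"yaw":0,"grip":0.04},{"dp":[0,0,0.12],"yaw":0,"grip":0.04},{"dp":[0,0,0.15],"yaw":0,"grip":0.04},{"dp":[0,0,0.167],"yaw":0,"grip":0.04}]' 25
python3 -m jog '[{"dp":[0,0,0.006],"yaw":0,"grip":0.04},{"dp":[0,0,0.012],"yaw":0,"grip":0.04},{"dp":[0,0,0.017],"yaw":0,"grip":0.04},{"dp":[0,0,0.022],"yaw":0,"grip":0.04},{"dp":[0,0,0.024],"yaw":0,"grip":0.04}]' 20
```

```text
clock: 23.1
eef_pos: [0.436, -0.3729, 0.1192]
ee_rot: [[-0.974, 0.226, -0.002], [0.226, 0.974, 0.002], [0.003, 0.002, -1.0]]
ft_force: [0.4, -0.2, -1.6]
grip_width: 0.0516
grip_force: 37.7
clock: 23.6
eef_pos: [0.44, -0.3751, 0.1017]
ee_rot: [[-0.975, 0.224, 0.009], [0.224, 0.975, -0.005], [-0.01, -0.002, -1.0]]
ft_force: [12.9, 5.0, 28.5]
grip_width: 0.0516
grip_force: 41.5
```

```bash
python3 -m jog '[{"dp":[0,0,-0.001],"yaw":0,"grip":0.051},{"dp":[0,0,-0.001],"yaw":0,"grip":0.052},{"dp":[0,0,-0.001],"yaw":0,"grip":0.0525},{"dp":[0,0,-0.001],"yaw":0,"grip":0.053},{"dp":[0,0,-0.001],"yaw":0,"grip":0.055}]' 20
python3 -m jog '[{"dp":[0,0,0],"yaw":0,"grip":0.06},{"dp":[0,0,0],"yaw":0,"grip":0.07},{"dp":[0,0,0],"yaw":0,"grip":0.075},{"dp":[0,0,0],"yaw":0,"grip":0.075},{"dp":[0,0,0],"yaw":0,"grip":0.075}]'
python3 -m jog '[{"dp":[0,0,-0.02],"yaw":0,"grip":0.075},{"dp":[0,0,-0.06],"yaw":0,"grip":0.075},{"dp":[0,0,-0.11],"yaw":0,"grip":0.075},{"dp":[0,0,-0.16],"yaw":0,"grip":0.075},{"dp":[0,0,-0.2],"yaw":0,"grip":0.075}]'
python3 -m jog '[{"dp":[0,0.05,0],"yaw":0,"grip":0.075},{"dp":[0,0.1,0],"yaw":0,"grip":0.075},{"dp":[0,0.15,0],"yaw":0,"grip":0.075},{"dp":[0,0.2,0],"yaw":0,"grip":0.075},{"dp":[0,0.2,0],"yaw":0,"grip":0.075}]' >/dev/null
python3 - <<'E'
from h import *
S=vision.read_camera("scene");T=vision.read_camera("top")
q={}
for t in("blue_dot","tin_a_mid","orange_dot","tin_b_mid"):
  for n,p in(("S",S),("T",T)):
    for r in place_of(t,p)[:2]: print(t,n,np.round(r["confidence"],2),np.round(r["pixel"],1),np.round(onz(p,r["pixel"],.031),3))
bd=[r for r in place_of("blue_dot",S) if r["pixel"][1]<150 and r["pixel"][0]<250]; bt=[r for r in place_of("blue_dot",T) if r["pixel"][0]>320]
if bd and bt: print(tri([ray(S,bd[0]["pixel"]),ray(T,bt[0]["pixel"])]))
E
```

```text
clock: 24.1
eef_pos: [0.4365, -0.3737, 0.0988]
ee_rot: [[-0.974, 0.225, -0.0], [0.225, 0.974, 0.0], [0.0, 0.0, -1.0]]
ft_force: [0.3, 0.1, 0.5]
grip_width: 0.0548
grip_force: 0.0
clock: 24.6
eef_pos: [0.4367, -0.3737, 0.0989]
ee_rot: [[-0.974, 0.225, -0.0], [0.225, 0.974, 0.0], [0.0, 0.0, -1.0]]
ft_force: [-0.5, 0.3, -0.0]
grip_width: 0.075
grip_force: 0.0
clock: 25.1
eef_pos: [0.4366, -0.3736, 0.302]
ee_rot: [[-0.974, 0.225, 0.001], [0.225, 0.974, -0.002], [-0.002, -0.001, -1.0]]
ft_force: [0.3, -0.1, -0.7]
grip_width: 0.075
grip_force: 0.0
blue_dot S 0.76 [159.5 110.1] [ 0.517 -0.398  0.031]
blue_dot S 0.38 [384.8 263. ] [0.473 0.369 0.031]
tin_a_mid S 0.6 [181.9 105.8] [ 0.461 -0.362  0.031]
tin_a_mid T 0.56 [376.3 258.2] [ 0.446 -0.385  0.031]
orange_dot S 0.96 [374.2 283. ] [0.533 0.38  0.031]
orange_dot T 0.72 [135.3 199.2] [0.533 0.386 0.031]
tin_b_mid S 0.86 [384.5 265.3] [0.479 0.372 0.031]
tin_b_mid T 0.57 [137.2 218.6] [0.473 0.368 0.031]
```

```bash
python3 -c "from workcell import robot; print(robot.sign_off())"
```

```text
the job is handed in; nothing more can be done
None
```

Both tins were turned base-up, read and laid on their sides with the dotted end away from the robot: the nearer tin (orange dot) in the orange tray, the farther (blue dot) in the blue tray. A picture confirmed the orange one; I checked the blue one only by network-reported positions. The job is handed in, and the sign-off gave no verdict.

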